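# Cover the pot and hold the surface probe on the lid

### The arm

A 6-joint arm with a two-finger parallel gripper is mounted at the origin on the work surface. World frame = base frame: x ahead of the robot, y to its left, z up, the work surface at z = 0. Lengths are in m, angles in rad, forces in N, time in s.
With the tool pointing down it reaches from about 0.375 to 0.9 m from the base axis. Payload 3.1 kg.
Tool frame: the origin (TCP) lies midway between the tips of the shut fingers; the grasp point (between the pads) lies 19 mm behind it; z points along the fingers, x is the direction in which the jaws open and shut, and the axes are right-handed (so a half turn about z gives the same grasp; the last joint's range is limited). The gripper opens to 85 mm and grips with 20 to 120 N. Pads are 22 mm wide; open, the fingers measure 114 mm over their backs; the gripper's body (76 mm by 85 mm) begins 54 mm behind the grasp point. The pads swing forward as they close: fully open they stand 13 mm farther back than shut.
Start: joints at [-1.399, 0.527, 1.433, -0, 1.181, -0.178], TCP at [0.214, -0.587, 0.231] pointing down, gripper open.
Joint ranges: [-3.08, 3.08], [-0.75, 2.2], [0.22, 2.44], [-1.43, 4.57], [0, 2.65], [-2.85, 2.85]. Speed limits (rad/s): [2.79, 2.79, 3.14, 3.14, 3.14, 3.14].

### API

Orientations are given as a unit quaternion [x, y, z, w].
In Python, from station import * gives the robot as it stands.
- The arm moves only by the tool servo_tool, never from a script. Its argument "targets" is a list of rows, each a list of 6 numbers: the shift along the tool's x, y, z in mm, then the turn, a rotation vector about the tool's x, y, z in degrees. A call has 1 to 10 rows; each row is the pose to reach, as a shift and turn from the pose commanded when the call began, along the tool's axes at that moment; what a row does not reach only later rows make up. A row lasts 1/8 s, in which the tool goes at most 62.5 mm and 10.7 degrees, less where a joint would pass 70% of its speed; a pose out of reach is approached as far as the arm can. A call with a gripper value outside its range is refused whole. "gripper" is the finger opening in mm, from 0 to 85.4, set as the call begins (left out, the last holds). The fingers move at their own pace and stop on an object; "newtons" is the grip in N (left out, the last holds). Time passes only in rows, so rows that repeat a pose let the fingers close. It gives the time, the measured TCP pose, the force and the opening at its end, in the units of the state.
- sense(): the state, without advancing time (a new reading comes with each control period).
- snapshot(name): name is "scene" or "top"; returns a dict with "color" (420x560x3 uint8, red, green, blue), "vfov" (degrees; the focal length in pixels is half the picture's height over the tangent of half this angle, whatever the lens; pixels are square), "cx", "cy" (the principal point, pixels), "R" (3x3) and "t" (3): a world point X has camera coordinates R X + t. Camera axes: x right, y down, z forward; pixel columns grow to the right and rows downward; lengths in m; the calibration is good to about 2 mm. A picture is of the moment at which its call begins. There is no depth.
- sign_off(): hands the job in, once; it reports no verdict.
The state is a dict: "t": time; "q": joint angles; "qd": joint speeds; "tau": joint torques, N m; "tcp_pos": TCP position; "tool_rot": TCP orientation; "force": force on the tool from outside, world axes, zero at the start; "ft_torque": the same for the moment, N m; "finger_gap": opening from 0.0 (shut) to 1.0 (fully open).
Only numpy, scipy, OpenCV 4.12 (cv2) and the standard library are available. Lean on these libraries where they do the work, as an engineer would, in place of code of your own. Each camera call takes 0.05 s, during which the arm holds its last target. There are 200 camera calls.

### The job

Set the loose lid gently onto the pot, without dropping it, so that it sits fully home and level, and let go of it. Then take the spring-tipped surface probe out of its wooden stand and hold it upright with its tip on the ring marked on the lid, inside the ring and pressed lightly so that the sprung tip is about half pushed in and never hits its stop hard. Finish while still holding the probe there, touching the lid only with the probe tip, and leave the pot on its trivet and the can and the jar where they stand.

Things in the scene. Friction and masses are not known exactly. Their poses are not given: they have to be found in the camera images.
- pot: Loose open steel pot, 1.2 kg, 70 mm high, rim outer radius 72 mm, wall 4 mm; two loop handles at its +y and -y sides, 16 mm below the rim, reaching 96 mm from the axis. It stands on a round cork trivet (radius 88 mm, 10 mm thick, fixed to the table). Origin: centre of its underside; z up.
- pot_rim (a point): Centre of the pot's mouth at rim height, 70 mm above the pot's underside.
- lid: Loose steel lid, 0.35 kg, flat on the table. Flange radius 77 mm, 10 to 14 mm above the origin; under it a plug of radius 63 mm, bevelled to 59, that enters the pot's mouth with 5 mm play all round. Seated, the flange lies on the rim (origin 10 mm below the rim). Upright black round knob in the centre, diameter 26 mm, 14 to 48 mm above the origin. Origin: centre of underside; x to ring, z up.
- lid_spot (a point): Centre of the marked ring, on the lid's flat top, 43 mm from the lid's axis along its +x: a printed dark ring, outer radius 11 mm, inner radius 7 mm, plain steel inside; not raised.
- stand: Wooden block 75 x 75 x 85 mm, fixed to the table, with one upright hole of 16 mm diameter, 79 mm deep, in the centre of its top; the probe hangs in it. Origin: centre of its underside.
- probe: Surface probe, 0.1 kg, upright in the stand. White square handle 24 x 24 mm, 64 mm tall, from 0 to 64 mm above the origin, faces along x and y, a small screen on the -x face. Below it a stem of radius 3.5 mm ending in the sprung tip, whose free end is 72 mm below the origin. Origin: centre of the handle's underside (on the stand's top, 85 mm above the table); z up along the probe.
- tip_end (a point): Centre of the flat end (radius 5 mm) of the probe's sprung tip, on the probe's axis.
- probe_tip (a joint): How far the sprung tip is pushed in: 0 m free, 0.014 m at its stop. The spring pushes with 0.6 N at 0 plus 0.3 N per mm (2.7 N at half travel, 4.8 N at the stop).
- can: Bystander: upright food can, radius 30 mm, 105 mm tall, loose. Origin: centre of its underside.
- jar: Bystander: upright spice jar, radius 24 mm, 85 mm tall, loose. Origin: centre of its underside.
There are look-alikes about, which are no part of the job. There is more than one size of the probe; the one meant has the size given above. Leave any red look-alike of the pot alone.

How it is judged:
On the way, in this order (a step that is already met when the one before it is completed fails the run):
1. the lid sits seated and level on the pot, let go (horizontal distance between lid and pot_rim below 0.008 m and z of lid_spot in the frame of pot_rim between 0 and 0.008 m and angle between the z axis of lid and the z axis of pot, either way round below 0.05 rad and angle between lid's own z axis and vertical below 0.06 rad and contact force between lid and pot above 1 N and contact force between each of the arm, the fingers and lid below 0.05 N and linear speed of lid below 0.02 m/s), for 0.3 s.
2. the probe is held clear of its stand, touching nothing but the fingers (contact force between the fingers and probe above 1 N and contact force between probe and stand below 0.05 N and contact force between probe and lid below 0.05 N and z of tip_end in the frame of stand above 0.085 m), for 0.1 s.
3. the probe tip is pressed lightly on the marked ring, upright (horizontal distance between tip_end and lid_spot below 0.009 m and contact force between probe and lid between 0.8 and 6 N and value of joint probe_tip between 0.002 and 0.0125 m and angle between probe's own z axis and vertical below 0.12 rad), for 0.2 s.
At the end, for the whole second after the job is handed in: Lid on the pot: centred within 8 mm, down within 4 mm, level within 3 deg, not touched by the robot. Probe in the fingers, upright within 7 deg, tip within 9 mm of the ring centre, pushed in 2 to 12.5 mm, 0.8 to 6 N, at rest. Pot, can and jar within 30 mm of their starts (all of step 1 and all of step 3 and contact force between the fingers and probe above 1 N and contact force between probe and stand below 0.05 N and linear speed of probe below 0.02 m/s and angle between pot's own z axis and vertical below 0.05 rad and distance of each of pot, can, jar from where it was at the start of the episode below 0.03 m); the arm keeps its last pose, push and grip.
It fails at once if the lid was dropped (contact force between the fingers and lid below 0.01 N and linear speed of lid above 0.6 m/s).
It fails at once if the probe was pressed hard on the lid (contact force between probe and lid above 15 N).
It fails at once if the pot was pushed off its place (distance of pot from where it was at the start of the episode above 0.04 m).
It fails at once if a bystander was knocked over (angle between any of can, jar's own z axis and vertical above 0.5 rad).
It also fails if it takes over 53 s, if anything falls off the work surface, if the arm or the gripper's body presses on something with over 40 N, if the wrist force passes 120 N, or if a joint passes its speed limit or range.

## Working session

There is one attempt and no reset: what is moved stays moved. The work goes in short steps, Python scripts to look and compute and a tool call to move; the robot and the scene stay as the last step left them, time stands still between calls to the robot, and variables do not carry over. Pictures are saved under pics/ and viewed, about 8 in all and at most 12, crops included, and the job is handed in when it is done.

Besides the shell and the picture viewer there is one more tool, called after "Emit:" by a JSON object that holds its "method" and its "body", one argument or row to a line. servo_tool: Moves the arm, as the interface text tells. Its arguments: {"type":"object","properties":{"targets":{"type":"array","items":{"type":"array","items":{"type":"number"}}},"gripper":{"type":"number"},"newtons":{"type":"number"}},"required":["targets"]}

```bash
mkdir -p pics; cat > h.py <<'E'
from station import *
import numpy as np, cv2
def snap(n,f):
    s=snapshot(n); cv2.imwrite('pics/'+f,cv2.cvtColor(s['color'],cv2.COLOR_RGB2BGR)); np.savez('pics/'+n+'.npz',**s); return s
def load(n): return dict(np.load('pics/'+n+'.npz'))
def foc(s): return s['color'].shape[0]/2/np.tan(np.radians(float(s['vfov']))/2)
def ray(s,u,v):
    d=np.array([(u-s['cx'])/foc(s),(v-s['cy'])/foc(s),1.]); R=np.array(s['R']); return -R.T@np.array(s['t']), R.T@d
def onz(s,u,v,z):
    o,d=ray(s,u,v); return o+d*(z-o[2])/d[2]
def proj(s,X):
    c=np.array(s['R'])@np.array(X,float)+s['t']; return foc(s)*c[:2]/c[2]+[s['cx'],s['cy']]
E
python3 - <<'E'
from h import *
for n in('scene','top'):
    s=snap(n,n+'1.png'); print(n,s['vfov'],s['cx'],s['cy'],ray(s,s['cx'],s['cy']))
print(sense())
E
ls
```

```text
scene 53.722989204035855 278.99628824257985 199.84082091079114 (array([ 1.03312663, -0.51586861,  0.72661513]), array([-0.46550293,  0.63417295, -0.61735865]))
top 42.584220432096174 280.86875548678626 208.87271088117606 (array([0.41655234, 0.1377707 , 1.58016482]), array([ 0.11960118, -0.01731253, -0.99267106]))
{'t': 0.1, 'q': array([-1.39949361e+00,  5.28377176e-01,  1.43379155e+00, -2.49927353e-05,
        1.18142220e+00, -1.78499347e-01]), 'qd': array([-0.00028562, -0.00213583, -0.00399581, -0.00159085, -0.00077678,
        0.00095643]), 'tau': array([-3.21876023e-04, -4.43305421e+01, -1.78585982e+01, -2.59558647e-04,
        3.91722482e-03,  7.43200168e-07]), 'tcp_pos': array([ 0.21410212, -0.58648175,  0.23042352]), 'tool_rot': array([ 8.19365442e-01, -5.73270681e-01, -7.12149857e-04, -7.00891368e-04]), 'force': array([ 0.56008221, -0.19332246,  0.16415947]), 'ft_torque': array([ 0.10512731, -0.01308561, -0.00585451]), 'finger_gap': 1.0003323862171685}
h.py
pics
```

View pics/top1.png

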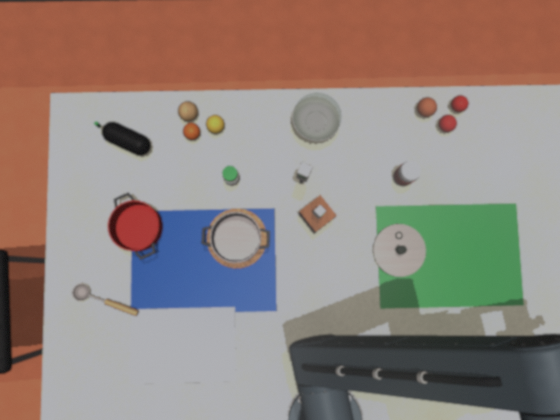

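View pics/scene1.png

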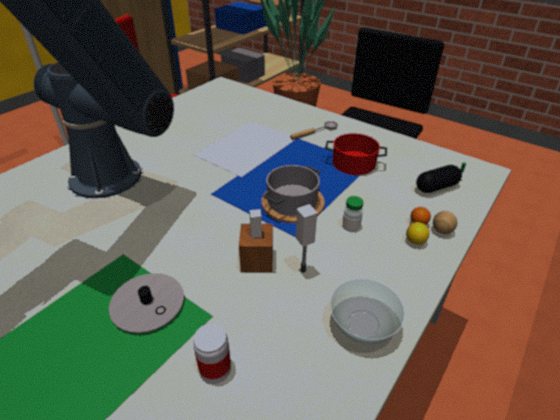

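The top view shows the lid at about (400,250), its ring at (399,235), the grey pot at (236,239), the stand with the probe at (318,213), the jar at (230,175) and the can at (407,174). A second probe stands free near (304,172), and there is a red pot at (136,226). Next I'll enlarge the top view to measure.

```bash
python3 - <<'E'
from h import *
s=load('top'); im=cv2.cvtColor(s['color'],cv2.COLOR_RGB2BGR)
c=cv2.resize(im[155:295,190:440],None,fx=3.2,fy=3.2,interpolation=cv2.INTER_CUBIC); cv2.imwrite('pics/top_crop.png',c)
s2=load('scene'); i2=cv2.cvtColor(s2['color'],cv2.COLOR_RGB2BGR)
c=cv2.resize(i2[160:340,90:350],None,fx=3,fy=3,interpolation=cv2.INTER_CUBIC); cv2.imwrite('pics/sc_crop.png',c)
# lid: non-green blob inside the green mat
h=cv2.cvtColor(im,cv2.COLOR_BGR2HSV)
sub=np.zeros(im.shape[:2],np.uint8); sub[215:285,365:435]=1
m=((h[...,1]<80)&(sub>0)).astype(np.uint8)
n,l,st,ce=cv2.connectedComponentsWithStats(m); k=1+np.argmax(st[1:,4])
cn=max(cv2.findContours((l==k).astype(np.uint8),0,1)[0],key=cv2.contourArea)
e=cv2.fitEllipse(cv2.convexHull(cn)); print('lid',e,onz(s,*e[0],0.014))
P=np.array([onz(s,u,v,.014)[:2] for u,v in cn[:,0]]); print(cv2.minEnclosingCircle(P.astype(np.float32)))
E
```

```text
lid ((372.9247741699219, 249.59202575683594), (69.52196502685547, 107.46953582763672), 91.84848022460938) [ 0.4806129  -0.15469723  0.014     ]
((0.4796544015407562, -0.19280660152435303), 0.11750330775976181)
```

View pics/top_crop.png

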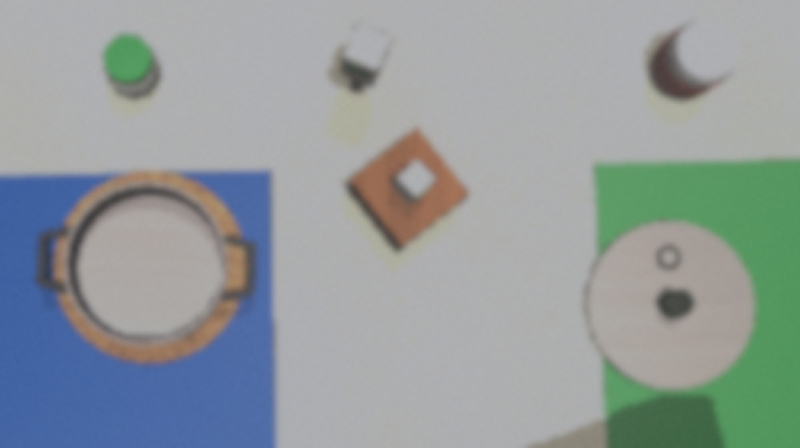

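View pics/sc_crop.png

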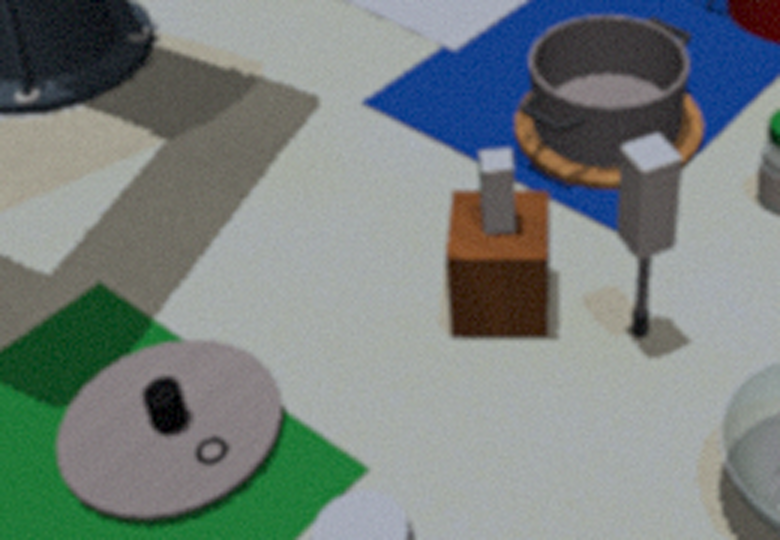

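The crops show these positions (crop pixels; top crop scale is 3.2, offset (190,155)):
- **Lid:** disc centre at about (670,305), ring at (668,257), knob at (675,303).
- **Trivet:** centre at about (150,266).
- **Probe handle:** top at about (413,180), on a stand turned about 40°.

The free-standing probe is visibly larger, so the one in the stand is the right one. Now I'll measure by back-projecting edge points onto planes at the known heights.

```bash
cat >> h.py <<'E'
from scipy.optimize import least_squares
def circ(s,c0,z,r,tol=.010,lo=60,hi=140):
    g=cv2.GaussianBlur(cv2.cvtColor(s['color'],cv2.COLOR_RGB2GRAY),(3,3),0)
    v,u=np.nonzero(cv2.Canny(g,lo,hi)); P=np.array([onz(s,a,b,z)[:2] for a,b in zip(u,v)])
    c=np.array(c0[:2],float); w=tol
    for k in range(4):
        Q=P[abs(np.linalg.norm(P-c,axis=1)-r)<w]
        f=least_squares(lambda p:np.linalg.norm(Q-p[:2],axis=1)-p[2],[*c,r],loss='soft_l1',f_scale=.001); c=f.x[:2]; w=max(.003,w/1.7)
    return f.x.round(4),len(Q)
def tc(u,v): return 190+(u+.5)/3.2-.5,155+(v+.5)/3.2-.5
def sc(u,v): return 90+(u+.5)/3-.5,160+(v+.5)/3-.5
E
python3 - <<'E'
from h import *
T=load('top');S=load('scene')
for n,s in(('top',T),('scene',S)):
    f=tc if n=='top' else sc
    print(n)
    k=(670,305) if n=='top' else (170,430)
    print(' lid',circ(s,onz(s,*f(*k),.014),.014,.077,lo=30,hi=80))
    k=(668,257) if n=='top' else (211,450)
    print(' ring',onz(s,*f(*k),.014)); 
    k=(675,299) if n=='top' else (162,386)
    print(' knobtop',onz(s,*f(*k),.048))
    k=(150,266) if n=='top' else (608,125)
    print(' triv',circ(s,onz(s,*f(*k),.01),.010,.088,lo=30,hi=80))
    k=(148,264) if n=='top' else (608,62)
    c=onz(s,*f(*k),.08);print(' pot guess',c)
    for r in(.072,.068):print(' rim',circ(s,c,.080,r,tol=.006,lo=30,hi=80))
    k=(415,179) if n=='top' else (495,155)
    print(' probetop',onz(s,*f(*k),.149))
for k in[(416,129),(469,193),(400,249),(347,185)]:print('st top',onz(T,*tc(*k),.085))
for k in[(417,158),(437,179),(413,202),(393,181)]:print('pr top',onz(T,*tc(*k),.149))
for k in[(455,192),(549,192),(549,260),(448,260)]:print('st top S',onz(S,*sc(*k),.085))
for k in[(478,149),(511,148),(516,165),(482,168)]:print('pr top S',onz(S,*sc(*k),.149))
E
```

```text
top
 lid (array([ 0.4782, -0.2327,  0.0758]), 163)
 ring [ 0.52163501 -0.2310984   0.014     ]
 knobtop [ 0.48180975 -0.22754309  0.048     ]
 triv (array([0.5239, 0.242 , 0.0876]), 191)
 pot guess [0.52052188 0.23847739 0.08      ]
 rim (array([0.518 , 0.2374, 0.0712]), 109)
 rim (array([0.521 , 0.2405, 0.0682]), 126)
 probetop [0.58228353 0.00990682 0.149     ]
scene
 lid (array([ 0.4774, -0.2306,  0.077 ]), 245)
 ring [ 0.51955532 -0.22957122  0.014     ]
 knobtop [ 0.47535627 -0.22780811  0.048     ]
 triv (array([0.5286, 0.2395, 0.0878]), 70)
 pot guess [0.52340464 0.2382155  0.08      ]
 rim (array([0.5234, 0.2382, 0.0708]), 77)
 rim (array([0.5233, 0.2378, 0.068 ]), 128)
 probetop [0.5796054  0.01287729 0.149     ]
st top [0.6338209  0.00196972 0.085     ]
st top [ 0.57643714 -0.04266102  0.085     ]
st top [0.52868154 0.01910921 0.085     ]
st top [0.58561377 0.06378684 0.085     ]
pr top [0.59996063 0.00769123 0.149     ]
pr top [ 0.58191388 -0.008522    0.149     ]
pr top [0.56298001 0.0121666  0.149     ]
pr top [0.58096933 0.02837719 0.149     ]
st top S [0.53312197 0.01780207 0.085     ]
st top S [0.59135727 0.06197206 0.085     ]
st top S [0.63685155 0.0023297  0.085     ]
st top S [ 0.57805034 -0.04218094  0.085     ]
pr top S [0.56538309 0.01068327 0.149     ]
pr top S [0.58384226 0.02614857 0.149     ]
pr top S [0.59875053 0.01329138 0.149     ]
pr top S [ 0.58142634 -0.00404146  0.149     ]
```

Both views agree to about 3 mm:
- **Lid:** (0.478, -0.231)
- **Pot rim:** (0.5225, 0.239)
- **Probe:** (0.582, 0.011), yaw about 41° (mod 90)

All of these fit the known sizes and the reach.

```bash
cat >> h.py <<'E'
from scipy.spatial.transform import Rotation as Ro
def rel(pos,yaw,cmd=None):
    """tool-frame shift mm / rotvec deg to reach world pos, tool down, tool x at yaw deg"""
    s=sense(); R=Ro.from_quat(s['tool_rot']); a=np.radians(yaw)
    W=Ro.from_matrix(np.array([[np.cos(a),np.sin(a),0],[np.sin(a),-np.cos(a),0],[0,0,-1]]))
    print('t',s['t'],'tcp',s['tcp_pos'].round(4),'f',s['force'].round(2),'gap',round(s['finger_gap'],3),
     'shift',(R.inv().apply(np.array(pos)-s['tcp_pos'])*1000).round(1),'rot',np.degrees((R.inv()*W).as_rotvec()).round(2))
E
python3 -c "
from h import *
rel([.478,-.231,.12],-49)"
```

```text
t 0.1 tcp [ 0.2141 -0.5865  0.2304] f [ 0.56 -0.19  0.16] gap 1.0 shift [-243.3 -369.7  111. ] rot [ -0.04   0.11 -20.96]
```

Emit:
{"method": "servo_tool", "body": {
  "targets": [
    [-30,-46,14,0,0,-4],
    [-61,-92,28,0,0,-8],
    [-91,-139,42,0,0,-12],
    [-122,-185,55,0,0,-16],
    [-152,-231,69,0,0,-21],
    [-182,-277,83,0,0,-21],
    [-213,-323,97,0,0,-21],
    [-243,-370,111,0,0,-21],
    [-243,-370,111,0,0,-21],
    [-243,-370,111,0,0,-21]
  ],
  "gripper": 60
}}

```text
t: 1.35
tcp_pos: [0.4785, -0.232, 0.1201]
tool_rot: [0.91, -0.414, -0.0, 0.0]
force: [0.3, -1.1, 0.3]
finger_gap: 0.703
```

```bash
python3 -c "
from h import *
rel([.478,-.231,.019],-49)
s=snap('scene','s2.png');cv2.imwrite('pics/s2c.png',cv2.resize(cv2.imread('pics/s2.png')[200:380,60:300],None,fx=3,fy=3))"
```

```text
t 1.35 tcp [ 0.4785 -0.232   0.1201] f [ 0.3  -1.14  0.25] gap 0.703 shift [ -1.1  -0.3 101.1] rot [0.02 0.01 0.1 ]
```

Emit:
{"method": "servo_tool", "body": {
  "targets": [
    [-1,0,30,0,0,0],
    [-1,0,65,0,0,0],
    [-1,0,90,0,0,0],
    [-1,0,101,0,0,0],
    [-1,0,101,0,0,0]
  ]
}}

```text
t: 2.02
tcp_pos: [0.4774, -0.2322, 0.0191]
tool_rot: [0.91, -0.415, -0.0, -0.0]
force: [-0.1, -1.0, 0.2]
finger_gap: 0.703
```

Emit:
{"method": "servo_tool", "body": {
  "targets": [
    [0,0,0,0,0,0],
    [0,0,0,0,0,0],
    [0,0,0,0,0,0],
    [0,0,0,0,0,0],
    [0,0,0,0,0,0],
    [0,0,0,0,0,0]
  ],
  "gripper": 10,
  "newtons": 50
}}

```text
t: 2.78
tcp_pos: [0.4784, -0.2318, 0.0205]
tool_rot: [0.91, -0.414, 0.001, 0.0]
force: [-1.6, -0.9, 6.6]
finger_gap: 0.289
```

Emit:
{"method": "servo_tool", "body": {
  "targets": [
    [0,0,-10,0,0,0],
    [0,0,-30,0,0,0],
    [0,0,-65,0,0,0],
    [0,0,-110,0,0,0],
    [0,0,-155,0,0,0],
    [0,0,-185,0,0,0],
    [0,0,-185,0,0,0]
  ]
}}

```text
t: 3.65
tcp_pos: [0.479, -0.2319, 0.2067]
tool_rot: [0.91, -0.414, 0.003, 0.001]
force: [-0.6, 0.3, -2.7]
finger_gap: 0.286
```

```bash
python3 - <<'E'
from h import *
rel([.5225,.239,.205],-49)
a=snap('scene','s3.png');b=snap('top','t3.png')
A=cv2.cvtColor(a['color'],4)[120:330,60:290];B=cv2.cvtColor(b['color'],4)[190:295,345:460]
cv2.imwrite('pics/c3.png',np.hstack([cv2.resize(A,(460,420)),cv2.resize(B,(340,310))[:310] if 0 else cv2.copyMakeBorder(cv2.resize(B,(340,310)),0,110,0,0,0)]))
E
```

```text
t 3.65 tcp [ 0.479  -0.2319  0.2067] f [-0.58  0.31 -2.71] gap 0.286 shift [-3.264e+02 -3.421e+02  2.000e-01] rot [-0.07 -0.32  0.06]
```

View pics/c3.png

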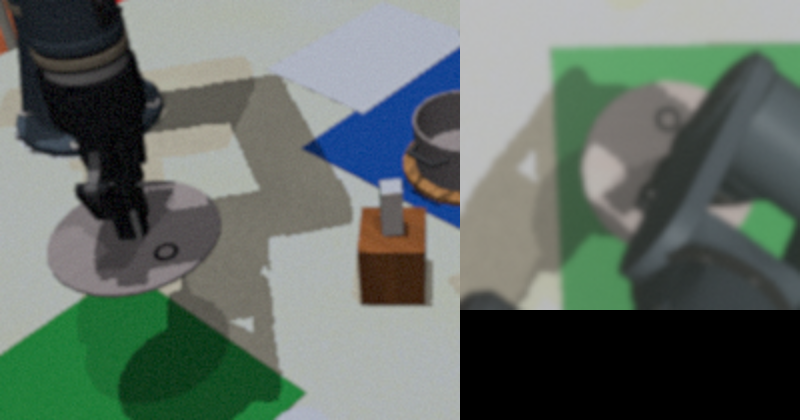

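The lid is held and looks level, with the ring at about (165,251) in the left crop. I'll measure its offset from the TCP before carrying it.

```bash
python3 - <<'E'
from h import *
for z in(.198,.2,.202):print(circ(load('scene'),[.479,-.232],z,.077,lo=30,hi=80,tol=.008))
E
```

```text
(array([ 0.477 , -0.2302,  0.0773]), 228)
(array([ 0.4793, -0.2314,  0.0771]), 229)
(array([ 0.4816, -0.2326,  0.0769]), 226)
```

Emit:
{"method": "servo_tool", "body": {
  "targets": [
    [-20,-21,0,0,0,0],
    [-60,-63,0,0,0,0],
    [-100,-105,0,0,0,0],
    [-140,-147,0,0,0,0],
    [-180,-189,0,0,0,0],
    [-220,-231,0,0,0,0],
    [-260,-273,0,0,0,0],
    [-295,-309,0,0,0,0],
    [-318,-333,0,0,0,0],
    [-326,-342,0,0,0,0]
  ]
}}

```text
t: 5.0
tcp_pos: [0.5202, 0.2407, 0.2018]
tool_rot: [0.911, -0.413, -0.002, 0.001]
force: [-1.2, -0.5, -3.1]
finger_gap: 0.288
```

Emit:
{"method": "servo_tool", "body": {
  "targets": [
    [0,0,20,0,0,0],
    [0,0,50,0,0,0],
    [0,0,70,0,0,0],
    [0,0,75,0,0,0],
    [0,0,75,0,0,0]
  ]
}}

```text
t: 5.62
tcp_pos: [0.5215, 0.2385, 0.1287]
tool_rot: [0.91, -0.415, -0.001, 0.001]
force: [0.1, -0.0, -2.2]
finger_gap: 0.285
```

```bash
python3 - <<'E'
from h import *
rel([.5225,.239,.1],-49)
z=sense()['tcp_pos'][2]; T=sense()['tcp_pos']
a=snap('scene','s4.png');b=snap('top','t4.png')
for zz in(-.009,-.0065,-.004):print(circ(a,T,z+zz,.077,lo=30,hi=80,tol=.008), circ(b,T,z+zz,.077,lo=30,hi=80,tol=.008))
A=cv2.cvtColor(a['color'],4)[100:260,220:380]
B=cv2.cvtColor(b['color'],4)[180:300,180:300]
cv2.imwrite('pics/c4.png',np.hstack([cv2.resize(A,(480,480)),cv2.resize(B,(300,300)) if 0 else cv2.copyMakeBorder(cv2.resize(B,(320,320)),0,160,0,0,0)]))
E
```

```text
t 5.625 tcp [0.5215 0.2385 0.1287] f [ 0.15 -0.04 -2.18] gap 0.285 shift [ 0.2 -1.1 28.7] rot [ 0.09  0.04 -0.  ]
(array([0.5189, 0.2423, 0.0778]), 127) (array([0.5261, 0.2387, 0.0778]), 88)
(array([0.521 , 0.2393, 0.0776]), 130) (array([0.5261, 0.2386, 0.0778]), 90)
(array([0.523 , 0.2362, 0.0773]), 132) (array([0.5259, 0.2384, 0.0777]), 91)
```

View pics/c4.png

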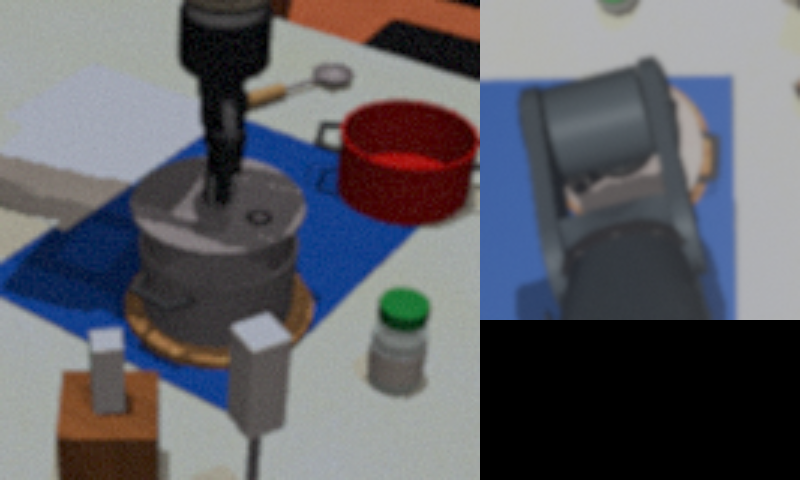

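The lid is level over the pot and centred on the TCP within 1–2 mm. I'll lower it slowly.

Emit:
{"method": "servo_tool", "body": {
  "targets": [
    [0,-1,10,0,0,0],
    [0,-1,20,0,0,0],
    [0,-1,26,0,0,0],
    [0,-1,30,0,0,0],
    [0,-1,33,0,0,0],
    [0,-1,35,0,0,0],
    [0,-1,35,0,0,0]
  ]
}}

```text
t: 6.6
tcp_pos: [0.5225, 0.2398, 0.0943]
tool_rot: [0.91, -0.414, -0.0, 0.0]
force: [0.4, 0.9, -2.8]
finger_gap: 0.286
```

Emit:
{"method": "servo_tool", "body": {
  "targets": [
    [0,0,1,0,0,0],
    [0,0,2,0,0,0],
    [0,0,3,0,0,0],
    [0,0,3,0,0,0]
  ]
}}

```text
t: 7.1
tcp_pos: [0.5224, 0.2398, 0.0912]
tool_rot: [0.91, -0.414, -0.0, 0.0]
force: [0.3, 0.8, -2.7]
finger_gap: 0.287
```

Emit:
{"method": "servo_tool", "body": {
  "targets": [
    [0,0,1,0,0,0],
    [0,0,2,0,0,0],
    [0,0,2,0,0,0]
  ]
}}

```text
t: 7.48
tcp_pos: [0.5226, 0.2399, 0.0906]
tool_rot: [0.91, -0.414, 0.0, -0.0]
force: [-2.3, -1.0, 6.2]
finger_gap: 0.286
```

Contact came exactly where predicted (TCP z 0.0906). Releasing the lid.

Emit:
{"method": "servo_tool", "body": {
  "targets": [
    [0,0,-1,0,0,0],
    [0,0,-1,0,0,0],
    [0,0,-1,0,0,0],
    [0,0,-1,0,0,0]
  ],
  "gripper": 50
}}

```text
t: 7.98
tcp_pos: [0.5225, 0.2398, 0.0901]
tool_rot: [0.91, -0.414, -0.0, 0.0]
force: [0.1, 0.7, -0.1]
finger_gap: 0.585
```

Emit:
{"method": "servo_tool", "body": {
  "targets": [
    [0,0,-15,0,0,0],
    [0,0,-40,0,0,0],
    [0,0,-80,0,0,0],
    [0,0,-120,0,0,0],
    [0,0,-135,0,0,0],
    [0,0,-135,0,0,0]
  ]
}}

```text
t: 8.72
tcp_pos: [0.523, 0.24, 0.2265]
tool_rot: [0.91, -0.414, 0.001, -0.001]
force: [-0.4, -0.1, -1.0]
finger_gap: 0.585
```

```bash
python3 - <<'E'
from h import *
rel([.581,.011,.225],-49)
E
```

```text
t 8.725 tcp [0.523  0.24   0.2265] f [-0.43 -0.11 -1.02] gap 0.585 shift [210.8 106.6   1.5] rot [-0.13 -0.07  0.04]
```

Emit:
{"method": "servo_tool", "body": {
  "targets": [
    [25,13,0,0,0,0],
    [70,35,0,0,0,0],
    [120,60,0,0,0,0],
    [165,83,0,0,0,0],
    [198,100,0,0,0,0],
    [211,107,0,0,0,0],
    [211,107,0,0,0,0]
  ]
}}

```text
t: 9.6
tcp_pos: [0.5797, 0.0102, 0.224]
tool_rot: [0.91, -0.415, -0.001, 0.0]
force: [-0.4, -0.5, 0.4]
finger_gap: 0.583
```

```bash
python3 - <<'E'
from h import *
rel([.581,.011,.103],-49)
a=snap('scene','s5.png');b=snap('top','t5.png')
for s in(a,b):print(circ(s,[.5225,.2395],.084,.077,lo=30,hi=80,tol=.008),circ(s,[.5225,.2395],.080,.077,lo=30,hi=80,tol=.008))
A=cv2.cvtColor(a['color'],4)[150:290,220:350]
B=cv2.cvtColor(b['color'],4)[190:290,180:350]
cv2.imwrite('pics/c5.png',np.hstack([cv2.resize(A,(390,420),interpolation=2),cv2.copyMakeBorder(cv2.resize(B,(408,240),interpolation=2),0,180,0,0,0)]))
E
```

```text
t 9.6 tcp [0.5797 0.0102 0.224 ] f [-0.38 -0.53  0.39] gap 0.583 shift [  0.6  -1.7 121. ] rot [ 0.08  0.14 -0.05]
(array([0.5219, 0.2411, 0.0774]), 151) (array([0.5187, 0.2457, 0.0778]), 146)
(array([0.5229, 0.2405, 0.0771]), 164) (array([0.523 , 0.2408, 0.0773]), 163)
```

View pics/c5.png

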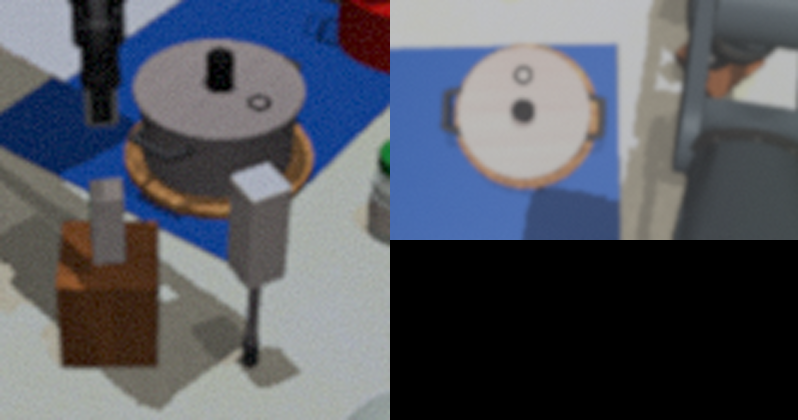

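The lid is seated and level at (0.5225, 0.241) in both views. The ring is at (259,102) in the left crop and (523,75) in the right. Now I'll take the probe.

```bash
python3 - <<'E'
from h import *
a=load('scene');b=load('top')
print(onz(a,220+259.5/3-.5,150+102.5/3-.5,.084),onz(b,180+133.5/2.4-.5,190+75.5/2.4-.5,.084))
# refine by dark blob centroid
for s,(u,v),r in((a,(306,184),6),(b,(235,221),6)):
    g=255-cv2.cvtColor(s['color'],7).astype(float)[v-r:v+r+1,u-r:u+r+1]; g=np.clip(g-np.median(g)-12,0,None)
    y,x=np.mgrid[-r:r+1,-r:r+1]; print(onz(s,u+(x*g).sum()/g.sum(),v+(y*g).sum()/g.sum(),.084))
E
```

```text
[0.56407682 0.24304732 0.084     ] [0.56545854 0.23984956 0.084     ]
[0.56503839 0.24204111 0.084     ]
[0.56598799 0.24040166 0.084     ]
```

Emit:
{"method": "servo_tool", "body": {
  "targets": [
    [1,-2,20,0,0,0],
    [1,-2,50,0,0,0],
    [1,-2,85,0,0,0],
    [1,-2,110,0,0,0],
    [1,-2,120,0,0,0],
    [1,-2,120,0,0,0]
  ]
}}

```text
t: 10.45
tcp_pos: [0.5822, 0.012, 0.1051]
tool_rot: [0.91, -0.414, -0.001, 0.0]
force: [-0.5, -0.2, 0.3]
finger_gap: 0.589
```

Emit:
{"method": "servo_tool", "body": {
  "targets": [
    [0,0,0,0,0,0],
    [0,0,0,0,0,0],
    [0,0,0,0,0,0],
    [0,0,0,0,0,0],
    [0,0,0,0,0,0],
    [0,0,0,0,0,0]
  ],
  "gripper": 10,
  "newtons": 40
}}

```text
t: 11.2
tcp_pos: [0.5834, 0.0109, 0.1065]
tool_rot: [0.91, -0.414, 0.001, -0.0]
force: [-0.2, 0.8, 5.9]
finger_gap: 0.275
```

Emit:
{"method": "servo_tool", "body": {
  "targets": [
    [0,0,-10,0,0,0],
    [0,0,-35,0,0,0],
    [0,0,-70,0,0,0],
    [0,0,-105,0,0,0],
    [0,0,-128,0,0,0],
    [0,0,-134,0,0,0],
    [0,0,-134,0,0,0]
  ]
}}

```text
t: 12.08
tcp_pos: [0.5821, 0.011, 0.239]
tool_rot: [0.91, -0.414, -0.0, 0.0]
force: [-0.4, 0.3, -0.9]
finger_gap: 0.273
```

```bash
python3 - <<'E'
from h import *
rel([.5655,.2413,.24],-49)
a=snap('scene','s6.png');b=snap('top','t6.png');T=sense()['tcp_pos'];print(proj(a,T-[0,0,.0935]),proj(a,T+[0,0,.04]))
u,v=proj(a,T).astype(int)
print(u,v);cv2.imwrite('pics/c6.png',cv2.resize(cv2.cvtColor(a['color'],4)[v-60:v+90,u-60:u+60],None,fx=4,fy=4,interpolation=2))
E
```

```text
t 12.075 tcp [0.5821 0.011  0.239 ] f [-0.44  0.32 -0.87] gap 0.273 shift [-184.6 -138.7   -1. ] rot [0.03 0.03 0.04]
[254.89524584 213.68875179] [253.02830347 162.06384362]
253 178
```

View pics/c6.png

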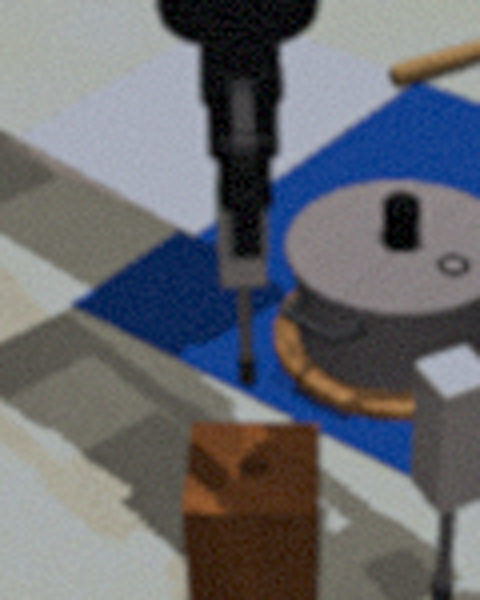

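The probe hangs upright, with its tip at about (247,380) in the crop, which is where I predicted. Carrying it over the ring.

Emit:
{"method": "servo_tool", "body": {
  "targets": [
    [-20,-15,0,0,0,0],
    [-60,-45,0,0,0,0],
    [-100,-75,0,0,0,0],
    [-140,-105,0,0,0,0],
    [-170,-128,0,0,0,0],
    [-185,-139,0,0,0,0],
    [-185,-139,0,0,0,0],
    [-185,-139,0,0,0,0]
  ]
}}

```text
t: 13.18
tcp_pos: [0.566, 0.2404, 0.2389]
tool_rot: [0.91, -0.415, -0.0, 0.001]
force: [0.8, 0.6, -0.8]
finger_gap: 0.278
```

Emit:
{"method": "servo_tool", "body": {
  "targets": [
    [0,0,15,0,0,0],
    [0,0,33,0,0,0],
    [0,0,46,0,0,0],
    [0,0,50,0,0,0],
    [0,0,50,0,0,0],
    [0,0,50,0,0,0]
  ]
}}

```text
t: 13.92
tcp_pos: [0.5664, 0.2419, 0.1899]
tool_rot: [0.91, -0.414, 0.001, -0.0]
force: [-0.3, 0.4, -1.3]
finger_gap: 0.274
```

```bash
python3 - <<'E'
from h import *
rel([.5655,.2413,.1705],-49)
a=snap('scene','s7.png');b=snap('top','t7.png');T=sense()['tcp_pos'];print(proj(a,T-[0,0,.0935]),proj(a,[.5655,.2413,.084]),proj(b,[.5655,.2413,.084]))
u,v=306,184
A=cv2.cvtColor(a['color'],4)[v-35:v+40,u-50:u+30]
B=cv2.cvtColor(b['color'],4)[195:270,195:275]
cv2.imwrite('pics/c7.png',np.hstack([cv2.resize(A,None,fx=5,fy=5,interpolation=2),cv2.resize(B,None,fx=5,fy=5,interpolation=2)]))
E
```

```text
t 13.925 tcp [0.5664 0.2419 0.1899] f [-0.32  0.44 -1.32] gap 0.274 shift [-0.2  1.1 19.4] rot [-0.07 -0.04  0.04]
[306.69875634 180.30371633] [306.08113662 184.16725802] [234.60362713 220.95406461]
```

View pics/c7.png

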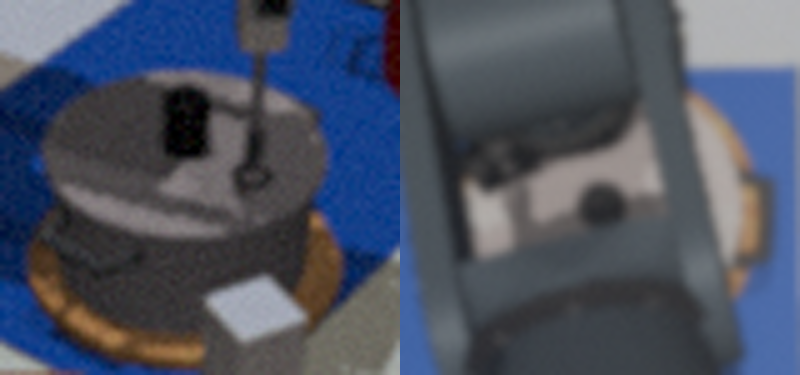

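The tip at about (253,158) sits right above the ring at (252,177). I'll press slowly, expecting contact after about 12 mm and half travel at 19 mm.

Emit:
{"method": "servo_tool", "body": {
  "targets": [
    [0,1,5,0,0,0],
    [0,1,9,0,0,0],
    [0,1,11,0,0,0],
    [0,1,13,0,0,0],
    [0,1,15,0,0,0],
    [0,1,15,0,0,0],
    [0,1,15,0,0,0]
  ]
}}

```text
t: 14.9
tcp_pos: [0.565, 0.2411, 0.1745]
tool_rot: [0.91, -0.414, -0.0, 0.0]
force: [-1.0, -1.2, 0.1]
finger_gap: 0.274
```

Emit:
{"method": "servo_tool", "body": {
  "targets": [
    [0,0,1,0,0,0],
    [0,0,2,0,0,0],
    [0,0,3,0,0,0],
    [0,0,4,0,0,0],
    [0,0,4,0,0,0],
    [0,0,4,0,0,0],
    [0,0,4,0,0,0],
    [0,0,4,0,0,0]
  ]
}}

```text
t: 15.9
tcp_pos: [0.5651, 0.2411, 0.1703]
tool_rot: [0.91, -0.414, 0.0, -0.0]
force: [-0.9, 0.7, 2.0]
finger_gap: 0.28
```

```bash
python3 - <<'E'
from h import *
rel([.5655,.2413,.1705],-49)
a=snap('scene','s8.png');T=sense()['tcp_pos'];print(circ(a,[.5225,.2395],.084,.077,lo=30,hi=80,tol=.008),sense()['force'])
u,v=306,184
A=cv2.cvtColor(a['color'],4)[v-45:v+55,u-60:u+60]
cv2.imwrite('pics/c8.png',cv2.resize(A,None,fx=6,fy=6,interpolation=2))
E
```

```text
t 15.9 tcp [0.5651 0.2411 0.1703] f [-0.88  0.71  1.99] gap 0.28 shift [ 0.1 -0.4 -0.2] rot [-0.    0.    0.04]
(array([0.5218, 0.2411, 0.0773]), 132) [-1.22635389 -0.43652719  2.03029514]
```

View pics/c8.png

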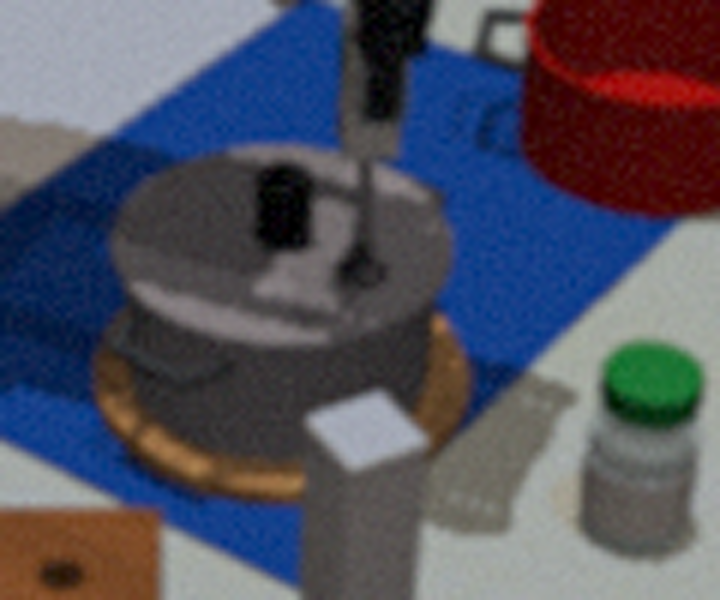

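The tip is pressed inside the ring at about (362,270), the lid is unmoved and the probe upright. The force change from hanging (-0.9 to -1.3 N) to +2.0 N is about 3 N, which matches half travel (2.7 N). Handing in.

```bash
python3 -c "
from h import *
print(sign_off(),sense()['t'])"
```

```text
the job is handed in; nothing more can be done
the job is handed in; nothing more can be done
```

I seated the lid on the pot and released it. Then I took the probe from the stand and pressed it on the marked ring, and handed the job in at about t = 16 s, still holding it there.

**Last checks:**
- **Lid:** it touched down at the height predicted for seated. After release both views put its centre near (0.522, 0.241), within about 2–3 mm of the measured rim. It had not moved once the probe was pressed on.
- **Probe:** the tool is vertical and within 1 mm of the measured ring centre, and the picture shows the tip inside the ring.
- **Press:** about 3 N from the force change, against 2.7 N at half travel, so the tip is pushed in roughly 7–8 mm.
- **Pot and jar:** they look unmoved in the pictures. I did not measure the pot's position again.
- **Can:** I did not check it again after the start, but the arm never came near it.

No check failed. The two cameras differed by 1–3 mm on the measured positions. The force reading wanders by about 1 N, so the press force is only that certain.

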